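# Open the curing box onto its stay and lay the test strip in

## Task

Lift the lid of the lacquer curing box by its brass pull until it meets the stop of its stay, so that the spring catch holds it open by itself; go gently, for the stay is only clamped and must not be forced out of its setting, and do not let the lid fall. Then set the loose black-topped test strip, black side up, down on the empty place of the rack inside, between its four pins like its neighbour. Leave the lid standing on its catch, as more strips will follow, and leave the other things on the table alone.

Things in the scene. Friction and masses are not known exactly. Their poses are not given: they have to be found in the camera images.
- curing_box: fixed plain wooden box with open top under its lid, 200 mm deep (x) x 220 wide (y) x 75 high to the top of its 10 mm walls; origin under its centre on the table; x axis points from its front wall to its hinged back wall, y to its left, z up. Inside, 28 mm above the table, a rack of two wooden battens with upright pins; one black-topped strip lies already on the left place
- lid (a joint): lid angle, rad: 0 shut, grows as the front rises. Short of the catch it falls shut. It meets the stop somewhere from 1.27 to 1.56, as the stay was clamped; this is not measured: feel it. The catch drops in only in the last 0.04 rad or so before the stop: press the pull lightly (3 to 8 N) on until then; let go, the lid sinks back 0.02 to 0.06 and stands
- lid_hinge (a point): middle of the lid's hinge line, 82 mm above the table, at the top of the back wall; axes as the box: the line runs along its y, the lid (framed pane, 12 mm thick, 0.4 to 0.63 kg) lies from it towards -x
- lid_pull (a point): centre of the pull's brass cross bar: round, 16 mm thick, 26 mm long, parallel to the hinge line and 245 mm from it, on a thin stem 38 mm before the lid's front edge; 82 mm above the table when shut. Pinched at its flat ends it can turn between the pads, so the gripper may keep pointing down while it carries the pull round the hinge line. Axes turn with the lid; x towards the hinge
- clamp_lever_end (a point): free end of the black clamping lever, 45 mm long, on the hinge line outside the box's left wall. It clamps the steel stay (stop peg and spring catch, up to 90 mm above the hinge); it may point anywhere and does not tell the stop's angle. Pressed on the stop with over about 10 N at the pull (beyond the lid's weight, up to 3 N there) the clamp slips and the lever turns along
- free_rest (a point): the empty place of the rack, right half of the box: point midway between its four pins, at the level of the battens' top, 28 mm above the table; x along the place (box x), y across, z up. Pins stand 9 mm high, 60 mm apart along x, with 30 mm clear between them across y; 40 mm from the wall beside it and from the middle of the box; the fingers may reach between the battens
- strip_mid (a point): centre of the loose test strip of wood with a black lacquered top, 80 x 24 x 16 mm, 30 to 60 g, black side up: half-way up (8 mm over its underside); x along its length, y across its width, z up. Behind it stands a fixed brown drawer chest, about 215 mm high, over x 0.59 to 0.82, y 0.08 to 0.34: carry things round its front. To the right of the box is a fixed stack of plates, 180 mm high, radius 136, at (0.67, -0.46)
- strip: the same strip; origin at the centre of its underside
- offcut_mid (a point): bystander: centre of a bare wood offcut 21 x 78 x 15 mm, without black top
- glue_bottle_mid (a point): bystander: centre of a white glue bottle 41 mm wide, 123 high
- pigment_jar_mid (a point): bystander: centre of a jar with black lid, 52 mm wide, 70 high
- tape_ring_mid (a point): bystander: centre of a roll of tape lying flat, 92 mm wide, 19 high
Things that resemble listed ones, but are neither listed nor needed, are in the scene too. Of the things that look like the strip, the larger one is meant.

How it is judged:
On the way:
1. the lid stands open on the stay's catch with the gripper off it (value of joint lid above 1.15 rad and velocity of joint lid between -0.05 and 0.05 rad/s and contact force between the fingers and curing_box below 0.1 N), for 0.3 s.
At the end, for the whole second after the job is handed in: Lid stands still on its catch (above 1.15 rad); strip at rest, black side up and level, on the free place: within 15 mm along it, 6 mm across it, 0.2 rad of its direction (value of joint lid above 1.15 rad and velocity of joint lid between -0.05 and 0.05 rad/s and x of strip_mid in the frame of free_rest between -0.015 and 0.015 m and y of strip_mid in the frame of free_rest between -0.006 and 0.006 m and z of strip_mid in the frame of free_rest between 0.004 and 0.011 m and angle between strip_mid's own z axis and vertical below 0.12 rad and angle between the x axis of strip_mid and the x axis of free_rest, either way round below 0.2 rad and linear speed of strip below 0.01 m/s); the robot touches nothing.
It fails at once if the stay's clamp slipped or its lever was turned: the lever's end moved more than 2 mm (distance of clamp_lever_end from where it was at the start of the episode above 0.002 m).
It fails at once if the lid fell: closing faster than 1.2 rad/s (velocity of joint lid below -1.2 rad/s).
It fails at once if the strip was let go more than 25 mm above the rack (z of strip_mid in the frame of free_rest above 0.033 m and contact force between the fingers and strip below 0.05 N).
It fails at once if a bystander (offcut, glue bottle, jar, tape roll) was moved more than 20 mm (distance of any of offcut_mid, glue_bottle_mid, pigment_jar_mid, tape_ring_mid from where it was at the start of the episode above 0.02 m).
It also fails if it takes over 72 s, if anything falls off the work surface, if the arm or the gripper's body presses on something with over 40 N, if the wrist force passes 120 N, or if a joint passes its speed limit or range.

## Robot

A 7-joint arm with a two-finger parallel gripper is mounted at the origin on a cart in front of the work surface, level with it; the furniture and walls round the work are solid. World frame = base frame: x ahead of the robot, y to its left, z up, the work surface at z = 0. Lengths are in m, angles in rad, forces in N, time in s.
With the tool pointing down it reaches from about 0.425 to 1.025 m from the base axis. Payload 3.6 kg.
Tool frame: the origin (TCP) lies between the finger pads; the fingertips stand 25 mm ahead of it and the grasp point (between the pads) lies 6 mm ahead of it (manip.tcp_to_tips is the x of the fingertips in the tool frame, in m); x points along the fingers, y is the direction in which the jaws open and shut, and the axes are right-handed (so a half turn about x gives the same grasp; the last joint's range is limited). The gripper opens to 85 mm and grips with 20 to 120 N. Pads are 22 mm wide; open, the fingers measure 114 mm over their backs; the gripper's body (76 mm by 85 mm) begins 54 mm behind the grasp point. The pads swing forward as they close: fully open they stand 13 mm farther back than shut.
Start: joints at [1.06, 0.591, 0.048, 1.609, -0.033, 0.943, -0.034], TCP at [0.294, -0.663, 0.256] pointing down, gripper open.
Joint ranges: [-2.69, 2.69], [-0.47, 2.24], [-1.27, 1.36], [0.19, 2.51], [-1.53, 4.68], [0.08, 2.07], [-3.09, 3.09]. Speed limits (rad/s): [2.57, 2.57, 3.14, 3.14, 3.14, 3.14, 3.14].

## Interface

Orientations are given as a rotation vector (axis times angle).
In Python, from plant import readout, eyes, ticket, manip gives the robot as it stands.
- The arm moves only by the tool play_rows, never from a script. Its argument "motion" is a list that holds one entry, the list of rows, each a list of 4 numbers: the shift along the tool's x, y, z in cm, then the turn about the tool's x in degrees. In form: [[[dx, dy, dz, yaw], ...]]. A call has 1 to 20 rows; each row is the pose to reach, as a shift and turn from the pose commanded when the call began, along the tool's axes at that moment; what a row does not reach only later rows make up. A row lasts 1/8 s, in which the tool goes at most 62.5 mm and 10.7 degrees, less where a joint would pass 70% of its speed; a pose out of reach is approached as far as the arm can. A call with a gripper value outside its range is refused whole. "grip" is the closure, from -1 (fully open) to 1 (shut), set as the call begins (left out, the last holds). The fingers move at their own pace and stop on an object; "newtons" is the grip in N (left out, the last holds). Time passes only in rows, so rows that repeat a pose let the fingers close. It gives the time, the measured TCP pose, the force and the opening at its end, in the units of the state.
- readout.sense(): the state, without advancing time (a new reading comes with each control period).
- eyes.camera(name): name is "side" or "top"; returns (picture, depth): 480x640x3 uint8, red, green, blue; 480x640 float32, m along the optical axis (not along the pixel's ray), 0 where there is no reading.
- eyes.calibration(name): a dict with "fx", "fy", "cx", "cy" (pixels), "origin" and "rotation" of the camera in the world. Camera axes: x right, y down, z forward; pixel columns grow to the right and rows downward; lengths in m; the calibration is good to about 2 mm. A picture is of the moment at which its call begins. calibration takes no time and is no camera call.
- ticket.hand_in(): hands the job in, once; it reports no verdict.
The state is a dict: "time": time; "qpos": joint angles; "joint_velocities": joint speeds; "effort": joint torques, N m; "ee_pos": TCP position; "tool_rot": TCP orientation; "ft_force": force on the tool from outside, world axes, zero at the start; "torque": the same for the moment, N m; "gripper_width": finger opening in m.
Only numpy, scipy, OpenCV 4.12 (cv2) and the standard library are available. Lean on these libraries where they do the work, as an engineer would, in place of code of your own. Each camera call takes 0.05 s, during which the arm holds its last target.

## Working session

There is one attempt and no reset: what is moved stays moved. The work goes in short steps, Python scripts to look and compute and a tool call to move; the robot and the scene stay as the last step left them, time stands still between calls to the robot, and variables do not carry over. Pictures are saved under pics/ and viewed, and the job is handed in when it is done.

Besides the shell and the picture viewer there is one more tool, called as name(argument=value, ...) on one line, values as JSON. play_rows: Moves the arm, as the interface text tells. Its arguments: {"type":"object","properties":{"motion":{"type":"array","items":{"type":"array","items":{"type":"array","items":{"type":"number"}}}},"grip":{"type":"number"},"newtons":{"type":"number"}},"required":["motion"]}

```bash
ls; mkdir -p pics; cat > h.py <<'E'
import numpy as np, cv2
from plant import readout, eyes, ticket, manip
from scipy.spatial.transform import Rotation as R
def snap(name, tag):
    p,d=eyes.camera(name); cv2.imwrite(f'pics/{tag}.png',p[:,:,::-1]); np.savez(f'pics/{tag}.npz',p=p,d=d); return p,d
def ray(name,u,v):
    c=eyes.calibration(name); d=np.array([(u-c['cx'])/c['fx'],(v-c['cy'])/c['fy'],1.])
    return np.array(c['origin']), np.array(c['rotation'])@d
def onz(name,u,v,z):
    o,d=ray(name,u,v); return o+d*(z-o[2])/d[2]
def cloud(name,d):
    v,u=np.mgrid[0:480,0:640]; o=np.array(eyes.calibration(name)['origin'])
    c=eyes.calibration(name)
    D=np.stack([(u-c['cx'])/c['fx'],(v-c['cy'])/c['fy'],np.ones_like(u,float)],-1)@np.array(c['rotation']).T
    P=o+D*d[...,None]; P[d==0]=np.nan; return P
def proj(name,P):
    c=eyes.calibration(name); q=np.array(c['rotation']).T@(np.array(P)-np.array(c['origin']))
    return c['fx']*q[0]/q[2]+c['cx'], c['fy']*q[1]/q[2]+c['cy']
def tool():
    s=readout.sense(); return np.array(s['ee_pos']), R.from_rotvec(s['tool_rot']).as_matrix(), s
E
python3 - <<'E'
from h import *
snap('top','t0'); snap('side','s0')
for n in('top','side'): print(eyes.calibration(n))
p,r,s=tool(); print(p,r.round(3),s, manip.tcp_to_tips)
E
```

```text
pics
{'fx': 531.0812596275016, 'fy': 531.0812596275016, 'cx': 322.6565958261467, 'cy': 238.66811824117138, 'origin': array([0.42665802, 0.06377746, 1.41805735]), 'rotation': array([-2.12412084,  2.16631057, -0.14336024])}
{'fx': 459.01046260780805, 'fy': 459.01046260780805, 'cx': 321.6561444170784, 'cy': 238.92281685264615, 'origin': array([-0.4962491 ,  0.33386143,  0.67166993]), 'rotation': array([-1.3826293 ,  1.77842401, -1.08877668])}
[ 0.29388531 -0.66199338  0.25525261] [[-0.001  0.406 -0.914]
 [ 0.002 -0.914 -0.406]
 [-1.    -0.002  0.   ]] {'time': 0.1, 'qpos': array([ 1.05949498,  0.59202623,  0.04831165,  1.6097037 , -0.03327168,
        0.94271856, -0.03372338]), 'joint_velocities': array([-0.00011465, -0.00246426,  0.00249529, -0.00408844,  0.0007436 ,
       -0.00092309, -0.00054591]), 'effort': array([ 4.41290831e-03, -5.49999940e+01,  1.55340604e+00, -1.98825610e+01,
        9.80627228e-03,  3.83842969e-03,  9.95255590e-06]), 'ee_pos': array([ 0.29388531, -0.66199338,  0.25525261]), 'tool_rot': array([ 1.99122443,  0.42432642, -1.99237101]), 'ft_force': array([ 0.24686837, -0.62425268, -0.48692446]), 'torque': array([-0.01709214, -0.01859286,  0.01014955]), 'gripper_width': 0.08541054678022164} 0.025
```

```bash
sed -i "s/np.array(c\['rotation'\])/R.from_rotvec(c['rotation']).as_matrix()/g" h.py; python3 -c "
from h import *
print(onz('top',320,240,0),onz('side',320,240,0),proj('top',tool()[0]),proj('side',tool()[0]))"
```

```text
[0.62378538 0.07908653 0.        ] [0.74743045 0.00914558 0.        ] (np.float64(669.8812141093067), np.float64(370.2313757173156)) (np.float64(640.1859031221836), np.float64(200.20109758802778))
```

View pics/t0.png

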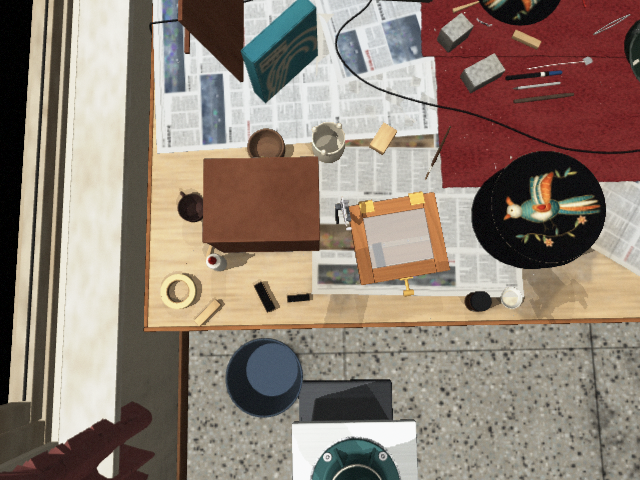

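View pics/s0.png

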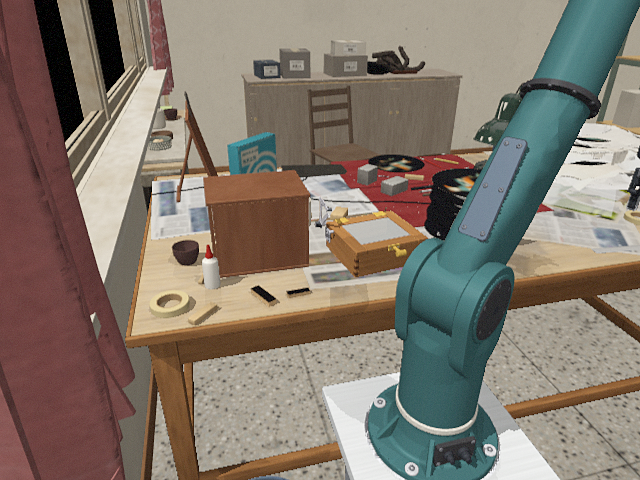

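The top view shows the box around (400,240), with its pull at (408,287). The stay and clamp are at (345,212). The larger black strip is at (264,296) and a smaller look-alike is at (300,297). The jar is at (478,301), the glue bottle at (215,260), the tape at (178,291) and the offcut at (208,312).

```bash
python3 - <<'E'
from h import *
p=cv2.imread('pics/t0.png'); 
cv2.imwrite('pics/z1.png',cv2.resize(p[180:310,320:460],None,fx=4.5,fy=4.5,interpolation=cv2.INTER_CUBIC))
cv2.imwrite('pics/z2.png',cv2.resize(p[240:330,160:320],None,fx=5,fy=5,interpolation=cv2.INTER_CUBIC))
s=cv2.imread('pics/s0.png'); cv2.imwrite('pics/z3.png',cv2.resize(s[180:300,300:440],None,fx=5,fy=5,interpolation=cv2.INTER_CUBIC))
z=np.load('pics/t0.npz'); C=cloud('top',z['d'])
for u,v in [(408,280),(408,287),(264,296),(390,235),(300,297),(370,203),(417,199),(344,212),(478,300)]: print(u,v,C[v,u].round(3))
hsv=cv2.cvtColor(p,cv2.COLOR_BGR2HSV)
m=((hsv[...,2]<60)).astype(np.uint8)
m[:275]=0;m[320:]=0;m[:,:240]=0;m[:,320:]=0
cs,_=cv2.findContours(m,cv2.RETR_EXTERNAL,cv2.CHAIN_APPROX_NONE)
for c in cs:
  if cv2.contourArea(c)>30:
    r=cv2.minAreaRect(c); b=cv2.boxPoints(r); q=np.array([onz('top',*x,.016) for x in b]); print(r,q.round(4).tolist(),onz('top',*r[0],.016),np.linalg.norm(q[0]-q[1]),np.linalg.norm(q[1]-q[2]))
E
```

```text
408 280 [ 0.511 -0.153  0.003]
408 287 [ 0.489 -0.139  0.087]
264 296 [0.476 0.229 0.018]
390 235 [ 0.621 -0.1    0.084]
300 297 [0.472 0.134 0.015]
370 203 [ 0.703 -0.051  0.093]
417 199 [ 0.712 -0.171  0.091]
344 212 [0.668 0.018 0.162]
478 300 [ 0.454 -0.316  0.072]
((298.3218078613281, 297.71783447265625), (5.870719909667969, 21.194292068481445), 84.2894058227539) [[0.4751, 0.1671, 0.016], [0.4796, 0.1116, 0.016], [0.4643, 0.1103, 0.016], [0.4599, 0.1657, 0.016]] [0.46971506 0.13864725 0.016     ] 0.055684338558855934 0.015342301065745138
((264.6000061035156, 296.7000427246094), (29.516094207763672, 8.497057914733887), 63.43495178222656) [[0.5043, 0.2546, 0.016], [0.5139, 0.2345, 0.016], [0.4441, 0.2001, 0.016], [0.4346, 0.2201, 0.016]] [0.47408797 0.2272611  0.016     ] 0.022265042972575283 0.0777753865162313
```

View pics/z1.png

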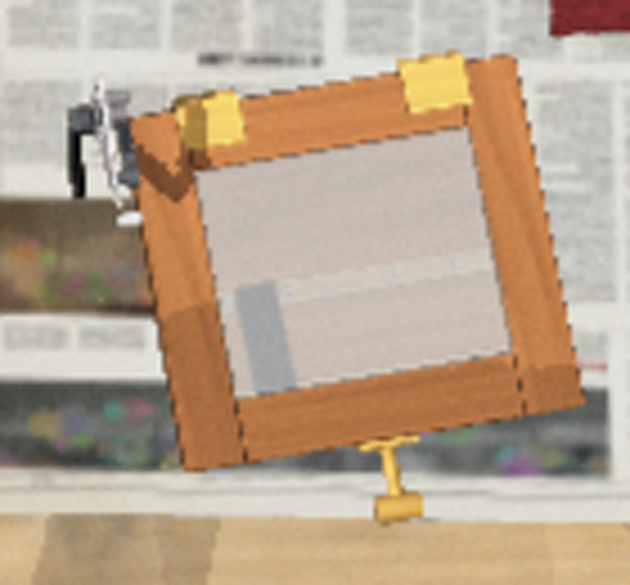

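View pics/z2.png

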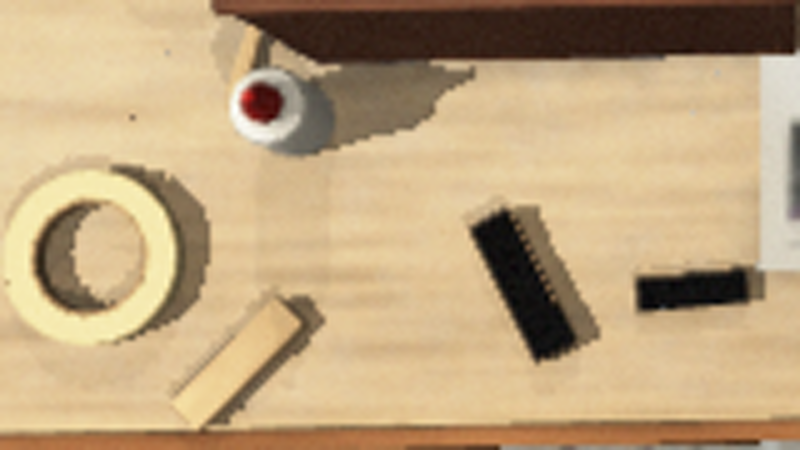

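View pics/z3.png

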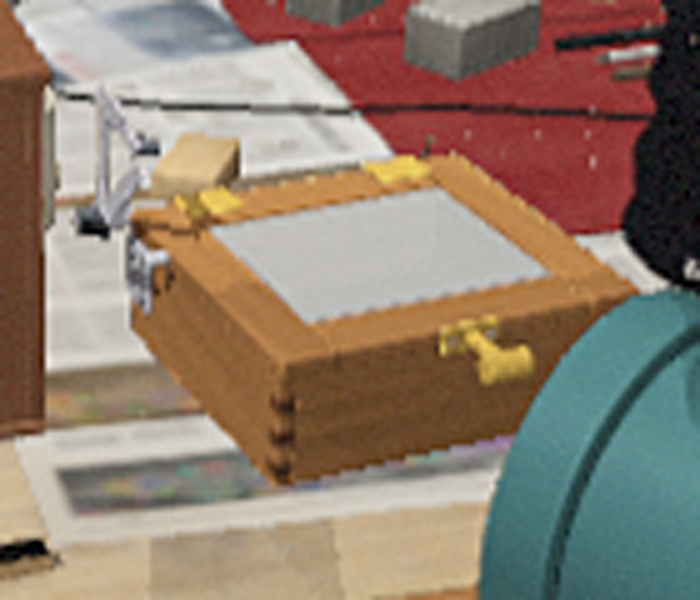

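```bash
python3 - <<'E'
from h import *
p=cv2.imread('pics/t0.png'); hsv=cv2.cvtColor(p,cv2.COLOR_BGR2HSV)
roi=np.zeros(p.shape[:2],np.uint8); roi[188:290,340:455]=1
m=((hsv[...,0]>3)&(hsv[...,0]<19)&(hsv[...,1]>120)&(hsv[...,2]>70)).astype(np.uint8)*roi
m=cv2.morphologyEx(m,cv2.MORPH_OPEN,np.ones((3,3)))
z=np.load('pics/t0.npz'); C=cloud('top',z['d'])
cs,_=cv2.findContours(m,cv2.RETR_EXTERNAL,cv2.CHAIN_APPROX_NONE); c=max(cs,key=cv2.contourArea)
r=cv2.minAreaRect(c); print(r, cv2.boxPoints(r))
# 3d lid top points via depth
sel=(abs(C[...,2]-.087)<.008)&(roi>0); 
pts=C[sel][:,:2].astype(np.float32); rr=cv2.minAreaRect(pts); print('depth',rr,cv2.boxPoints(rr))
for b in [(348.9,206.7),(434.9,192.7),(449.6,270),(362.2,284.4)]: print(onz('top',*b,.088).round(4))
my=((hsv[...,0]>19)&(hsv[...,0]<32)&(hsv[...,1]>140)&(hsv[...,2]>110)).astype(np.uint8); my[:278]=0;my[300:]=0;my[:,:395]=0;my[:,425:]=0
v,u=np.nonzero(my)
for a in range(276,300): 
  w=np.nonzero(my[a])[0]
  if len(w): print(a,w.min(),w.max(),C[a,w.min():w.max()+1,2].round(3))
E
```

```text
((397.85491943359375, 238.1534881591797), (79.66644287109375, 91.07149505615234), 80.27242279052734) [[346.2435  206.58687]
 [436.00558 191.19908]
 [449.46634 269.7201 ]
 [359.70425 285.1079 ]]
depth ((0.6046652793884277, -0.1111602932214737), (0.2504706084728241, 0.2454676777124405), 8.400753021240234) [[ 0.46284276 -0.00803972]
 [ 0.4987046  -0.25087363]
 [ 0.7464878  -0.21428087]
 [ 0.71062595  0.02855304]]
[0.6958 0.0029 0.088 ]
[ 0.7276 -0.2178  0.088 ]
[ 0.5292 -0.2449  0.088 ]
[ 0.4975 -0.0252  0.088 ]
278 402 408 [0.089 0.092 0.086 0.091 0.092 0.088 0.089]
279 400 403 [0.085 0.086 0.094 0.09 ]
280 405 406 [0.083 0.089]
281 405 406 [0.085 0.085]
282 407 407 [0.083]
283 407 407 [0.085]
284 407 407 [0.089]
285 407 407 [0.08]
286 407 407 [0.089]
287 407 407 [0.09]
288 407 408 [0.085 0.091]
289 408 408 [0.087]
290 407 408 [0.087 0.085]
291 405 413 [0.087 0.09  0.087   nan 0.083 0.088 0.09  0.087 0.09 ]
292 404 413 [0.093 0.091 0.09  0.09  0.092 0.089 0.088 0.089 0.086 0.09 ]
293 404 413 [0.092 0.089 0.092 0.087 0.091 0.088 0.083 0.091 0.085 0.085]
```

```bash
python3 - <<'E'
from h import *
for uv in [(408.9,293.2)]: print(onz('top',*uv,.09))
for uv in [(404,293.5),(414,293),(409,290),(409,296)]: print(onz('top',*uv,.088).round(4))
s=cv2.imread('pics/s0.png'); cv2.imwrite('pics/z4.png',cv2.resize(s[235:265,380:415],None,fx=16,fy=16,interpolation=cv2.INTER_NEAREST))
p=cv2.imread('pics/t0.png');cv2.imwrite('pics/z5.png',cv2.resize(p[272:302,390:425],None,fx=16,fy=16,interpolation=cv2.INTER_NEAREST))
print(proj('side',[.4758,-.1403,.082]),proj('top',[.4758,-.1403,.082]))
E
```

```text
[ 0.47329528 -0.14041835  0.09      ]
[ 0.4729 -0.1285  0.088 ]
[ 0.4736 -0.1534  0.088 ]
[ 0.4813 -0.1413  0.088 ]
[ 0.4664 -0.1407  0.088 ]
(np.float64(400.54677368125914), np.float64(252.6175319128098)) (np.float64(408.32345504111606), np.float64(292.3177289530326))
```

View pics/z4.png

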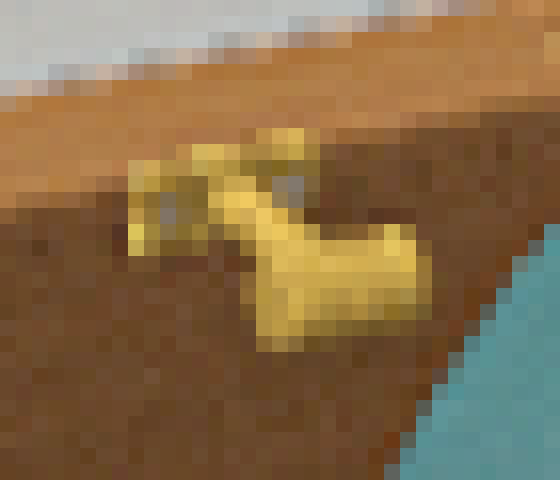

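View pics/z5.png

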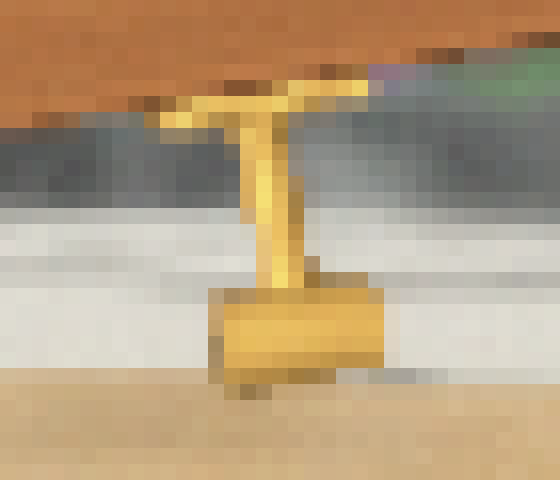

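play_rows(motion=[[[0, -3.4, -3.1, 1], [0, -6.7, -6.3, 3], [0, -10.1, -9.4, 4], [0, -13.4, -12.6, 5], [0, -16.8, -15.7, 7], [0, -20.2, -18.9, 8], [0, -23.5, -22, 10], [0, -26.9, -25.1, 11], [0, -30.2, -28.3, 12], [0, -33.6, -31.4, 14], [0, -37, -34.6, 15], [0, -40.3, -37.7, 16], [0, -40.3, -37.7, 16], [0, -40.3, -37.7, 16]]], grip=-1)

```text
time: 1.85
ee_pos: [0.4747, -0.1418, 0.2561]
tool_rot: [2.148, 0.149, -2.15]
ft_force: [0.1, -0.7, -0.2]
gripper_width: 0.0851
```

```bash
python3 - <<'E'
from h import *
p,r,s=tool(); print(p,r.round(4)); print('need tool', (r.T@(np.array([.475,-.1405,.087])-p)*100).round(2))
print('yaw of -y', np.degrees(np.arctan2(*( -r[:2,1][::-1])))-90)
snap('top','t1');snap('side','s1')
E
```

```text
[ 0.47472104 -0.14179321  0.25607126] [[-9.000e-04  1.381e-01 -9.904e-01]
 [-4.000e-04 -9.904e-01 -1.381e-01]
 [-1.000e+00  3.000e-04  1.000e-03]]
need tool [16.91 -0.13 -0.06]
yaw of -y 7.940715575862356
```

View pics/s1.png

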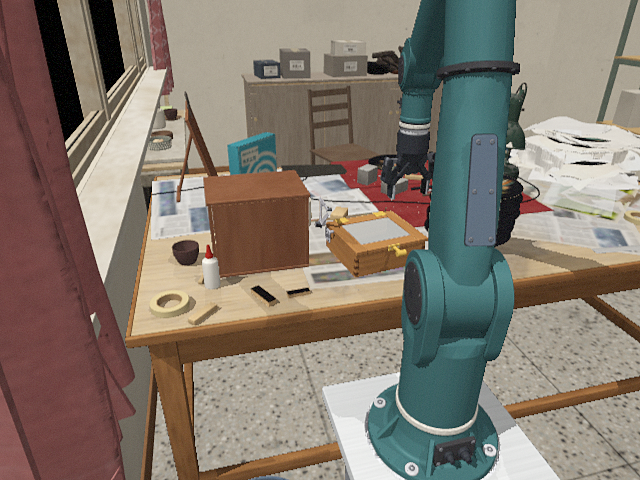

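The side view shows the open gripper at about (408,175), above the pull at (401,252). The jaws are lined up with the hinge line, so I'm going down.

play_rows(motion=[[[3, -0.1, -0.1, 0], [6, -0.1, -0.1, 0], [9, -0.1, -0.1, 0], [11.5, -0.1, -0.1, 0], [14, -0.1, -0.1, 0], [15.5, -0.1, -0.1, 0], [16.5, -0.1, -0.1, 0], [17, -0.1, -0.1, 0], [17, -0.1, -0.1, 0]]])

```text
time: 3.08
ee_pos: [0.4762, -0.1403, 0.0864]
tool_rot: [2.15, 0.149, -2.149]
ft_force: [-0.5, 0.9, -0.2]
gripper_width: 0.0854
```

play_rows(motion=[[[0, 0, 0, 0], [0, 0, 0, 0], [0, 0, 0, 0], [0, 0, 0, 0], [0, 0, 0, 0], [0, 0, 0, 0], [0, 0, 0, 0], [0, 0, 0, 0]]], grip=1, newtons=50)

```text
time: 4.08
ee_pos: [0.4764, -0.1414, 0.0868]
tool_rot: [2.151, 0.147, -2.148]
ft_force: [-1.4, -3.5, 6.0]
gripper_width: 0.0251
```

```bash
python3 - <<'E'
from h import *
p,r,s=tool(); print(p,s['ft_force'],s['torque'],s['gripper_width'])
P,d=snap('side','s2'); t,_=snap('top','t2')
a=cv2.resize(P[200:290,350:450],None,fx=5,fy=5)[:,:,::-1]; cv2.imwrite('pics/z6.png',a)
E
```

```text
[ 0.47640624 -0.14141775  0.08682818] [-1.38781597 -3.45313119  6.04741166] [-0.70614231  0.16646263  0.00125834] 0.025081345834827233
```

View pics/z6.png

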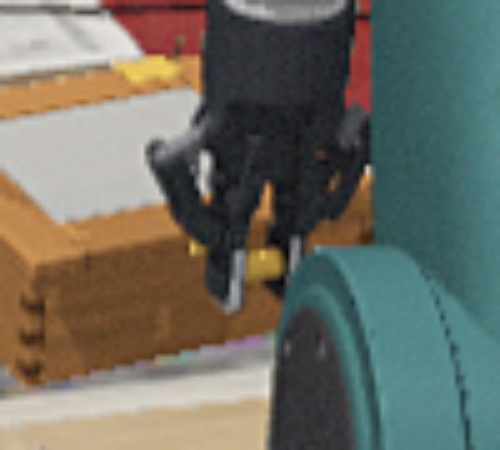

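play_rows(motion=[[[-1.2, 0, -0.03, 0], [-2.45, 0, -0.1, 0], [-3.65, 0, -0.3, 0], [-4.85, 0, -0.5, 0], [-6.05, 0, -0.75, 0], [-7.25, 0, -1.1, 0], [-8.4, 0, -1.5, 0], [-9.55, 0, -1.95, 0], [-10.65, 0, -2.45, 0], [-11.75, 0, -3, 0], [-11.75, 0, -3, 0]]])

```text
time: 5.55
ee_pos: [0.5059, -0.137, 0.2043]
tool_rot: [2.149, 0.148, -2.148]
ft_force: [1.9, -4.6, -4.8]
gripper_width: 0.0252
```

play_rows(motion=[[[-1.05, 0.1, -0.6, 0], [-2.1, 0.1, -1.3, 0], [-3.1, 0.1, -2, 0], [-4.05, 0.1, -2.75, 0], [-4.95, 0.1, -3.55, 0], [-5.8, 0.1, -4.45, 0], [-6.65, 0.1, -5.35, 0], [-7.45, 0.1, -6.25, 0], [-8.2, 0.1, -7.25, 0], [-8.85, 0.1, -8.25, 0], [-9.5, 0.1, -9.3, 0], [-10.1, 0.1, -10.4, 0], [-10.6, 0.1, -11.5, 0], [-10.6, 0.1, -11.5, 0]]])

```text
time: 7.3
ee_pos: [0.6214, -0.12, 0.3106]
tool_rot: [2.152, 0.151, -2.147]
ft_force: [-4.6, 1.4, 3.0]
gripper_width: 0.0251
```

```bash
cat > st.py <<'E'
from h import *
p,r,s=tool(); f=np.array(s['ft_force']); bx=np.array([.99,.139,0])
H=np.array([.718,-.106,.082]); g=p+r[:,0]*.006-H
th=np.arctan2(g[2],-(g@bx)); rad=np.hypot(g[2],g@bx)
t=bx*np.sin(th)+np.array([0,0,np.cos(th)]); er=-bx*np.cos(th)+np.array([0,0,np.sin(th)])
print('t',s['time'],p.round(4),'th',th.round(4),'rad',rad.round(4),'Ftan',(f@t).round(2),'Frad',(f@er).round(2),'Fy',(f@np.cross([0,0,1],bx)).round(2),'w',s['gripper_width'].round(4) if hasattr(s['gripper_width'],'round') else s['gripper_width'])
E
python3 st.py; python3 -c "
from h import *
P,d=snap('side','s3'); t,_=snap('top','t3')
a=cv2.resize(P[100:290,290:450],None,fx=3.2,fy=3.2)[:,:,::-1]; cv2.imwrite('pics/z7.png',a)"
```

```text
t 7.3 [ 0.6214 -0.12    0.3106] th 1.1579 rad 0.243 Ftan -2.8 Frad 4.54 Fy 2.05 w 0.025111794879695063
```

View pics/z7.png

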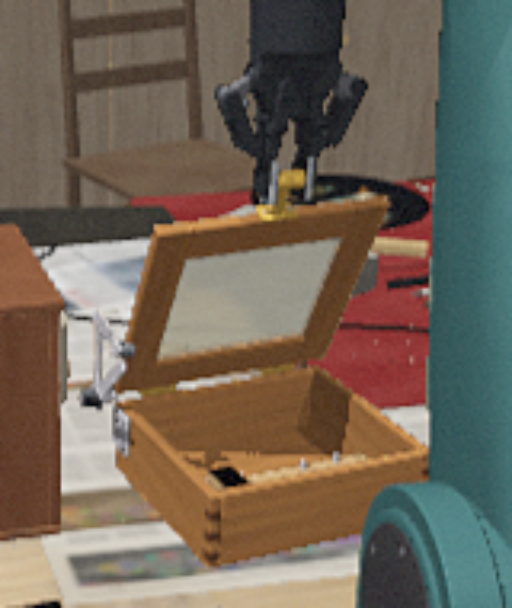

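play_rows(motion=[[[-0.3, -0.05, -0.45, 0], [-0.5, -0.05, -0.9, 0], [-0.65, -0.05, -1.35, 0], [-0.8, -0.05, -1.8, 0], [-0.8, -0.05, -1.8, 0]]])

```text
time: 8.02
ee_pos: [0.6382, -0.1175, 0.3176]
tool_rot: [2.15, 0.15, -2.149]
ft_force: [-0.5, 3.2, -4.4]
gripper_width: 0.0248
```

```bash
python3 st.py
```

```text
t 8.025 [ 0.6382 -0.1175  0.3176] th 1.233 rad 0.2433 Ftan -1.47 Frad -4.1 Fy 3.25 w 0.02480130003247249
```

play_rows(motion=[[[-0.03, -0.05, -0.25, 0], [-0.03, -0.05, -0.25, 0]]])

```text
time: 8.28
ee_pos: [0.6401, -0.1172, 0.3182]
tool_rot: [2.15, 0.15, -2.149]
ft_force: [-1.7, 3.2, -2.8]
gripper_width: 0.0246
```

play_rows(motion=[[[-0.07, 0, -0.24, 0], [-0.07, 0, -0.24, 0]]])

```text
time: 8.52
ee_pos: [0.6426, -0.1168, 0.3191]
tool_rot: [2.15, 0.15, -2.149]
ft_force: [-2.9, 3.5, -1.3]
gripper_width: 0.0252
```

```bash
python3 st.py
```

```text
t 8.525 [ 0.6426 -0.1168  0.3191] th 1.2525 rad 0.2433 Ftan -2.64 Frad -0.51 Fy 3.83 w 0.025180167319318242
```

play_rows(motion=[[[-0.08, 0, -0.24, 0], [-0.08, 0, -0.24, 0]]])

```text
time: 8.78
ee_pos: [0.6451, -0.1165, 0.3199]
tool_rot: [2.15, 0.15, -2.149]
ft_force: [-2.8, 3.9, -1.0]
gripper_width: 0.0245
```

play_rows(motion=[[[-0.08, 0, -0.24, 0], [-0.08, 0, -0.24, 0]]])

```text
time: 9.02
ee_pos: [0.6474, -0.1161, 0.3206]
tool_rot: [2.15, 0.15, -2.149]
ft_force: [-2.5, 4.3, -1.0]
gripper_width: 0.0257
```

play_rows(motion=[[[-0.07, -0.05, -0.24, 0], [-0.07, -0.05, -0.24, 0]]])

```text
time: 9.28
ee_pos: [0.6495, -0.1158, 0.3213]
tool_rot: [2.15, 0.149, -2.149]
ft_force: [-2.4, 2.9, -0.6]
gripper_width: 0.0246
```

play_rows(motion=[[[-0.07, 0, -0.24, 0], [-0.07, 0, -0.24, 0]]])

```text
time: 9.52
ee_pos: [0.6521, -0.1154, 0.3221]
tool_rot: [2.15, 0.148, -2.149]
ft_force: [-3.1, 3.5, 0.4]
gripper_width: 0.0248
```

play_rows(motion=[[[-0.07, 0, -0.24, 0], [-0.07, 0, -0.24, 0]]])

```text
time: 9.78
ee_pos: [0.6546, -0.1151, 0.3228]
tool_rot: [2.151, 0.148, -2.149]
ft_force: [-2.2, 3.2, 1.3]
gripper_width: 0.0248
```

```bash
python3 st.py
```

```text
t 9.775 [ 0.6546 -0.1151  0.3228] th 1.3046 rad 0.2434 Ftan -1.34 Frad 1.68 Fy 3.49 w 0.0248127126008814
```

play_rows(motion=[[[-0.06, 0, -0.24, 0], [-0.06, 0, -0.24, 0]]])

```text
time: 10.02
ee_pos: [0.657, -0.1147, 0.3235]
tool_rot: [2.151, 0.149, -2.148]
ft_force: [-3.6, 2.8, 1.2]
gripper_width: 0.0249
```

play_rows(motion=[[[-0.06, 0, -0.24, 0], [-0.06, 0, -0.24, 0]]])

```text
time: 10.28
ee_pos: [0.6593, -0.1143, 0.324]
tool_rot: [2.15, 0.149, -2.149]
ft_force: [-3.5, 3.2, 3.2]
gripper_width: 0.025
```

play_rows(motion=[[[-0.09, 0, -0.24, 0], [-0.09, 0, -0.24, 0]]])

```text
time: 10.52
ee_pos: [0.6616, -0.114, 0.3246]
tool_rot: [2.15, 0.149, -2.149]
ft_force: [-4.1, 2.7, 1.3]
gripper_width: 0.0247
```

play_rows(motion=[[[-0.06, 0, -0.22, 0], [-0.06, 0, -0.22, 0]]])

```text
time: 10.78
ee_pos: [0.6638, -0.1137, 0.3252]
tool_rot: [2.15, 0.149, -2.149]
ft_force: [-2.5, 1.8, 0.3]
gripper_width: 0.025
```

play_rows(motion=[[[-0.05, 0, -0.24, 0], [-0.05, 0, -0.24, 0]]])

```text
time: 11.02
ee_pos: [0.6662, -0.1133, 0.3257]
tool_rot: [2.15, 0.149, -2.149]
ft_force: [-3.0, 1.6, 0.6]
gripper_width: 0.0251
```

play_rows(motion=[[[-0.05, 0, -0.24, 0], [-0.05, 0, -0.24, 0]]])

```text
time: 11.28
ee_pos: [0.6686, -0.1129, 0.3263]
tool_rot: [2.15, 0.149, -2.149]
ft_force: [-3.1, 1.8, 1.1]
gripper_width: 0.0249
```

play_rows(motion=[[[-0.05, 0, -0.24, 0], [-0.05, 0, -0.24, 0]]])

```text
time: 11.52
ee_pos: [0.671, -0.1125, 0.3267]
tool_rot: [2.15, 0.149, -2.149]
ft_force: [-1.7, 1.8, 0.3]
gripper_width: 0.0251
```

```bash
python3 st.py
```

```text
t 11.525 [ 0.671  -0.1125  0.3267] th 1.3748 rad 0.2434 Ftan -1.34 Frad 0.57 Fy 2.01 w 0.025101177192460765
```

play_rows(motion=[[[-0.045, 0, -0.25, 0], [-0.045, 0, -0.25, 0]]])

```text
time: 11.78
ee_pos: [0.6735, -0.1122, 0.3272]
tool_rot: [2.15, 0.149, -2.149]
ft_force: [-2.5, 1.6, 1.2]
gripper_width: 0.0254
```

play_rows(motion=[[[-0.045, 0, -0.25, 0], [-0.045, 0, -0.25, 0]]])

```text
time: 12.02
ee_pos: [0.6759, -0.1118, 0.3277]
tool_rot: [2.15, 0.149, -2.149]
ft_force: [-2.7, 2.0, 1.3]
gripper_width: 0.025
```

play_rows(motion=[[[-0.045, 0, -0.25, 0], [-0.045, 0, -0.25, 0]]])

```text
time: 12.28
ee_pos: [0.6783, -0.1115, 0.3282]
tool_rot: [2.15, 0.149, -2.149]
ft_force: [-3.2, 2.0, 0.6]
gripper_width: 0.025
```

play_rows(motion=[[[-0.04, 0, -0.25, 0], [-0.04, 0, -0.25, 0]]])

```text
time: 12.52
ee_pos: [0.6809, -0.1111, 0.3286]
tool_rot: [2.15, 0.149, -2.149]
ft_force: [-2.1, 1.3, 0.9]
gripper_width: 0.0245
```

play_rows(motion=[[[-0.04, 0, -0.25, 0], [-0.04, 0, -0.25, 0]]])

```text
time: 12.78
ee_pos: [0.6833, -0.1108, 0.329]
tool_rot: [2.15, 0.149, -2.149]
ft_force: [-2.4, 1.6, 1.2]
gripper_width: 0.0249
```

play_rows(motion=[[[-0.035, 0, -0.25, 0], [-0.035, 0, -0.25, 0]]])

```text
time: 13.02
ee_pos: [0.6854, -0.1104, 0.3293]
tool_rot: [2.149, 0.149, -2.15]
ft_force: [-3.6, 3.3, 3.1]
gripper_width: 0.0252
```

```bash
python3 st.py
```

```text
t 13.025 [ 0.6854 -0.1104  0.3293] th 1.4353 rad 0.2435 Ftan -2.62 Frad 3.45 Fy 3.73 w 0.025213903306022446
```

play_rows(motion=[[[-0.04, -0.03, -0.15, 0], [-0.04, -0.03, -0.15, 0]]])

```text
time: 13.28
ee_pos: [0.6864, -0.1103, 0.3294]
tool_rot: [2.148, 0.149, -2.151]
ft_force: [-4.6, 1.6, 1.7]
gripper_width: 0.0251
```

play_rows(motion=[[[-0.02, 0, -0.1, 0], [-0.02, 0, -0.1, 0]]])

```text
time: 13.52
ee_pos: [0.6873, -0.1102, 0.3295]
tool_rot: [2.148, 0.149, -2.151]
ft_force: [-4.6, 1.0, 1.9]
gripper_width: 0.0253
```

```bash
python3 st.py
```

```text
t 13.525 [ 0.6873 -0.1102  0.3295] th 1.4432 rad 0.2435 Ftan -4.15 Frad 2.46 Fy 1.6 w 0.02527731560427346
```

play_rows(motion=[[[-0.015, 0, -0.1, 0], [-0.015, 0, -0.1, 0]]])

```text
time: 13.78
ee_pos: [0.6879, -0.1101, 0.3296]
tool_rot: [2.147, 0.149, -2.153]
ft_force: [-6.2, 2.1, 2.8]
gripper_width: 0.0249
```

play_rows(motion=[[[-0.015, 0, -0.08, 0], [-0.015, 0, -0.08, 0], [-0.015, 0, -0.08, 0]]])

```text
time: 14.15
ee_pos: [0.6883, -0.11, 0.3296]
tool_rot: [2.146, 0.149, -2.154]
ft_force: [-6.6, 1.0, 2.7]
gripper_width: 0.0249
```

```bash
python3 st.py;  python3 -c "
from h import *
P,d=snap('side','s4'); t,_=snap('top','t4')
a=cv2.resize(P[150:260,295:425],None,fx=5,fy=5)[:,:,::-1]; cv2.imwrite('pics/z8.png',a)
a=cv2.resize(t[170:280,330:460],None,fx=5,fy=5)[:,:,::-1]; cv2.imwrite('pics/z9.png',a)"
```

```text
t 14.15 [ 0.6883 -0.11    0.3296] th 1.4472 rad 0.2435 Ftan -5.98 Frad 3.5 Fy 1.94 w 0.024901763988554912
```

View pics/z8.png

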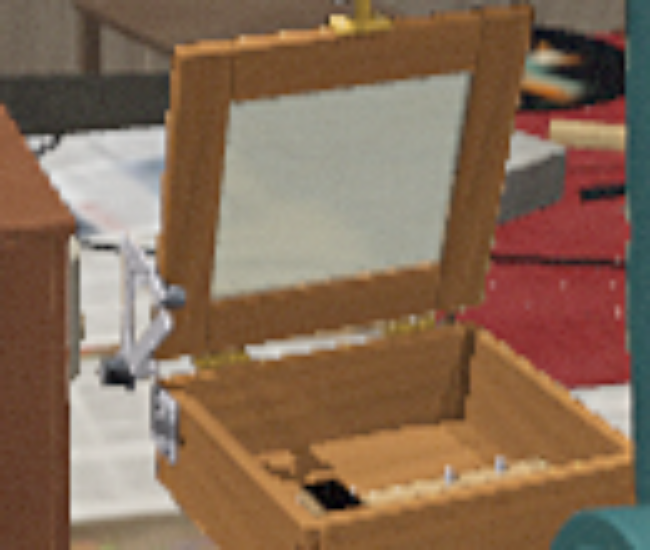

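View pics/z9.png

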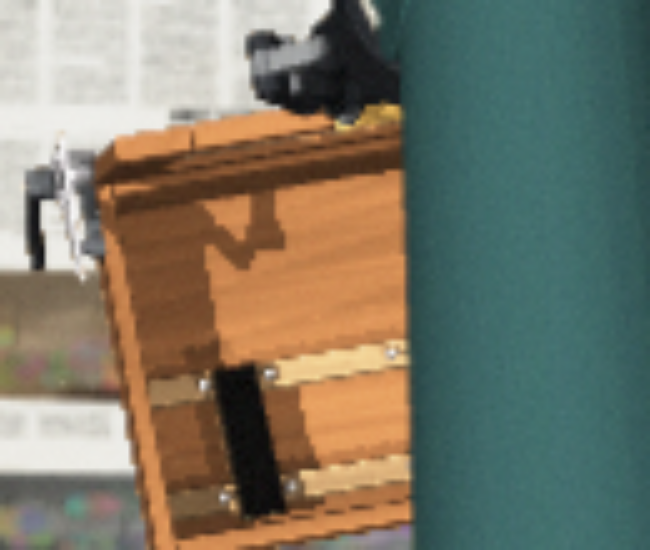

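play_rows(motion=[[[0.03, 0, 0.25, 0], [0.07, 0, 0.5, 0], [0.11, 0, 0.75, 0], [0.11, 0, 0.75, 0]]])

```text
time: 14.75
ee_pos: [0.6827, -0.1108, 0.3288]
tool_rot: [2.151, 0.149, -2.148]
ft_force: [-1.6, 1.0, -2.4]
gripper_width: 0.0252
```

```bash
python3 st.py
```

```text
t 14.75 [ 0.6827 -0.1108  0.3288] th 1.4241 rad 0.2434 Ftan -1.73 Frad -2.17 Fy 1.23 w 0.025227161929871088
```

play_rows(motion=[[[0.02, 0, 0.2, 0], [0.04, 0, 0.4, 0], [0.04, 0, 0.4, 0]]])

```text
time: 15.12
ee_pos: [0.6783, -0.1114, 0.3281]
tool_rot: [2.15, 0.149, -2.149]
ft_force: [1.4, 0.2, -6.4]
gripper_width: 0.0249
```

```bash
python3 st.py
```

```text
t 15.125 [ 0.6783 -0.1114  0.3281] th 1.4055 rad 0.2434 Ftan 0.38 Frad -6.58 Fy 0.02 w 0.02490935066286442
```

play_rows(motion=[[[0.1, 0, 0.2, 0], [0.18, 0, 0.4, 0], [0.18, 0, 0.4, 0]]])

```text
time: 15.5
ee_pos: [0.6754, -0.1119, 0.3275]
tool_rot: [2.153, 0.148, -2.146]
ft_force: [2.6, -1.0, -3.0]
gripper_width: 0.0246
```

```bash
python3 st.py
```

```text
t 15.5 [ 0.6754 -0.1119  0.3275] th 1.3931 rad 0.2433 Ftan 1.82 Frad -3.41 Fy -1.37 w 0.024590794394040362
```

play_rows(motion=[[[0.03, 0, 0.1, 0], [0.05, 0, 0.2, 0], [0.05, 0, 0.2, 0]]])

```text
time: 15.88
ee_pos: [0.6736, -0.1121, 0.3271]
tool_rot: [2.153, 0.149, -2.146]
ft_force: [5.1, -1.3, -1.4]
gripper_width: 0.0252
```

```bash
python3 st.py
```

```text
t 15.875 [ 0.6736 -0.1121  0.3271] th 1.3857 rad 0.2432 Ftan 4.56 Frad -2.25 Fy -2.05 w 0.025155622555253738
```

play_rows(motion=[[[0.02, 0, 0.1, 0], [0.02, 0, 0.1, 0]]])

```text
time: 16.12
ee_pos: [0.6731, -0.1122, 0.327]
tool_rot: [2.154, 0.149, -2.144]
ft_force: [6.3, -1.0, -1.2]
gripper_width: 0.0247
```

```bash
python3 st.py
```

```text
t 16.125 [ 0.6731 -0.1122  0.327 ] th 1.3834 rad 0.2432 Ftan 5.78 Frad -2.29 Fy -1.89 w 0.024727045986195663
```

The retreat is resisted, so the catch has dropped in. I'm unloading and letting go.

play_rows(motion=[[[-0.05, 0, -0.25, 0], [-0.05, 0, -0.25, 0]]])

```text
time: 16.38
ee_pos: [0.6743, -0.1121, 0.3272]
tool_rot: [2.151, 0.149, -2.148]
ft_force: [3.4, -1.1, -0.0]
gripper_width: 0.025
```

play_rows(motion=[[[0, 0, 0, 0], [0, 0, 0, 0], [0, 0, 0, 0], [0, 0, 0, 0], [0, 0, 0, 0]]], grip=-0.2)

```text
time: 17.0
ee_pos: [0.6737, -0.1118, 0.3266]
tool_rot: [2.149, 0.149, -2.15]
ft_force: [-0.2, 0.4, 0.4]
gripper_width: 0.0517
```

play_rows(motion=[[[-1.5, 0, 0, 0], [-3.5, 0, 0, 0], [-6, 0, 0, 0], [-6, 0, 0, 0]]])

```text
time: 17.5
ee_pos: [0.6754, -0.1121, 0.3901]
tool_rot: [2.156, 0.148, -2.142]
ft_force: [-0.5, 0.1, -0.3]
gripper_width: 0.0512
```

```bash
python3 st.py;  python3 -c "
from h import *
P,d=snap('side','s5'); t,_=snap('top','t5')
a=cv2.resize(P[100:260,265:425],None,fx=3.7,fy=3.7)[:,:,::-1]; cv2.imwrite('pics/z10.png',a)
print(tool()[1].round(4))"
```

```text
t 17.5 [ 0.6754 -0.1121  0.3901] th 1.4294 rad 0.3051 Ftan -0.52 Frad -0.27 Fy 0.19 w 0.051150097233721464
[[ 3.000e-04  1.381e-01 -9.904e-01]
 [-1.000e-04 -9.904e-01 -1.381e-01]
 [-1.000e+00  1.000e-04 -3.000e-04]]
```

View pics/z10.png

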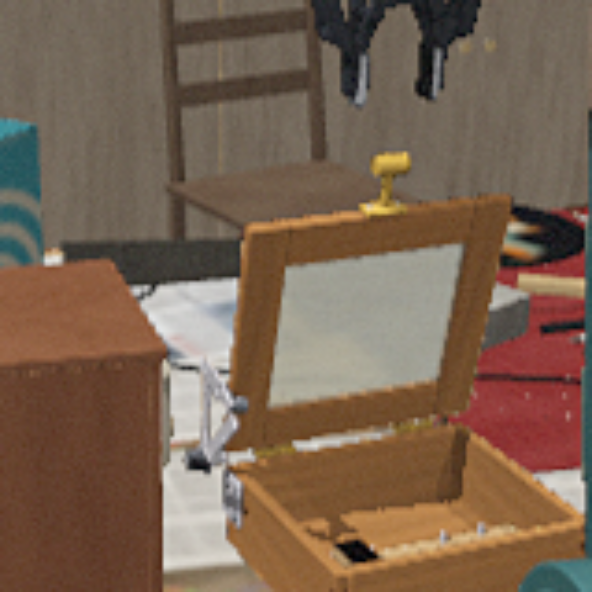

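The lid stands by itself, with the pull at (391,165) in the crop and the gripper clear above it. Next I'm re-measuring the strip and the free place.

```bash
python3 - <<'E'
from h import *
print(manip.tcp_to_tips)
for cam,tag,box in (('top','t5',(240,282,275,320)),('side','s5',(245,280,280,310))):
  z=np.load(f'pics/{tag}.npz'); p=z['p'].astype(int); x0,x1,y0,y1=box
  m=(p.max(-1)<70).astype(np.uint8); M=np.zeros_like(m); M[y0:y1,x0:x1]=m[y0:y1,x0:x1]
  cs,_=cv2.findContours(M,cv2.RETR_EXTERNAL,cv2.CHAIN_APPROX_NONE); c=max(cs,key=cv2.contourArea)
  uv=c[:,0,:]; 
  v,u=np.nonzero(cv2.drawContours(np.zeros_like(m),[c],0,1,-1)); 
  Q=np.array([onz(cam,a,b,.016) for a,b in zip(u,v)])
  mu=Q.mean(0); e=np.linalg.eigh(np.cov(Q[:,:2].T)); d=e[1][:,1]; r=cv2.minAreaRect(Q[:,:2].astype(np.float32)*1000)
  print(cam,mu.round(4),np.degrees(np.arctan2(d[1],d[0]))%180,r, np.sqrt(e[0]*12))
t=cv2.imread('pics/t5.png'); cv2.imwrite('pics/z11.png',cv2.resize(t[180:300,330:460],None,fx=5,fy=5,interpolation=cv2.INTER_CUBIC))
E
```

```text
0.025
top [0.474  0.2276 0.016 ] 26.88933467675389 ((474.7170715332031, 227.5312957763672), (79.0091552734375, 22.248489379882812), 26.369457244873047) [0.02259824 0.07929301]
side [0.4701 0.2277 0.016 ] 26.34675399000818 ((471.0079040527344, 228.12307739257812), (77.33062744140625, 21.235754013061523), 26.28754425048828) [0.02148011 0.07833752]
```

View pics/z11.png

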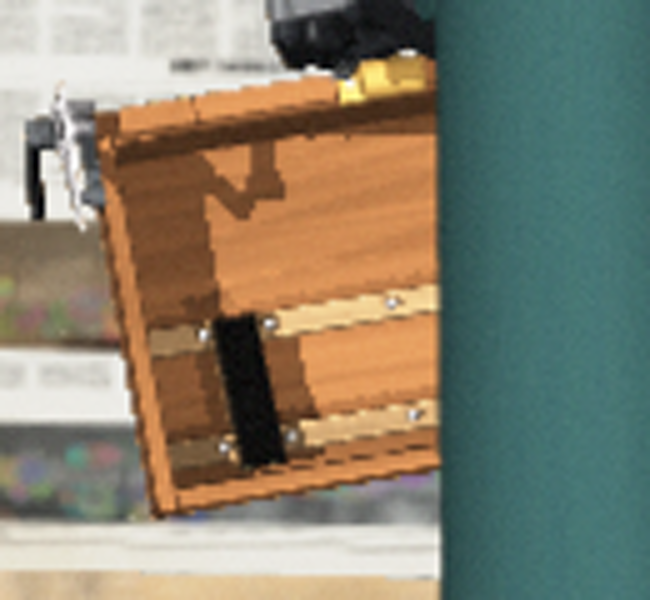

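play_rows(motion=[[[0, -2, 2.5, -2], [0, -5, 5, -4], [0, -9, 8, -6], [1, -13, 11, -8], [2, -18, 13.5, -11], [3, -23, 15, -14], [6, -28, 15.4, -17], [10, -33, 15.4, -18.5], [15, -36.4, 15.4, -18.5], [20, -36.4, 15.4, -18.5], [25, -36.4, 15.4, -18.5], [27, -36.4, 15.4, -18.5], [27, -36.4, 15.4, -18.5], [27, -36.4, 15.4, -18.5]]])

```text
time: 19.35
ee_pos: [0.4712, 0.2276, 0.117]
tool_rot: [1.965, 0.462, -1.964]
ft_force: [-0.7, 0.4, -0.1]
gripper_width: 0.0511
```

```bash
python3 - <<'E'
from h import *
p,r,s=tool(); print(p,r.round(4),s['ft_force'].round(1)); print((r.T@(np.array([.473,.2276,.031])-p)*100).round(2)); print(np.degrees(np.arctan2(-r[1,1],-r[0,1]))-90)
t,d=snap('top','t6'); P,_=snap('side','s6')
a=cv2.resize(t[180:320,290:460],None,fx=4,fy=4)[:,:,::-1]; cv2.imwrite('pics/z12.png',a)
cv2.imwrite('pics/z13.png',cv2.resize(P[200:330,190:350],None,fx=4,fy=4)[:,:,::-1])
E
```

```text
[0.47121111 0.22755187 0.11698936] [[ 4.000e-04  4.453e-01 -8.954e-01]
 [ 3.000e-04 -8.954e-01 -4.453e-01]
 [-1.000e+00 -1.000e-04 -4.000e-04]] [-0.7  0.4 -0.1]
[ 8.6   0.08 -0.16]
26.44037021716717
```

View pics/z12.png

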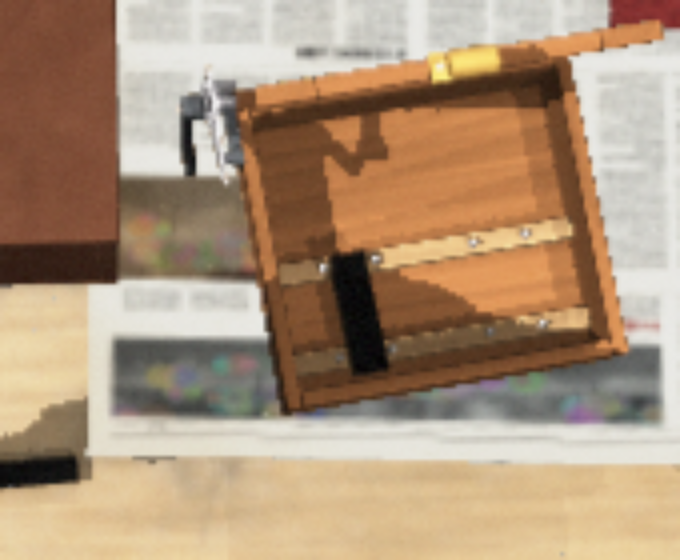

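View pics/z13.png

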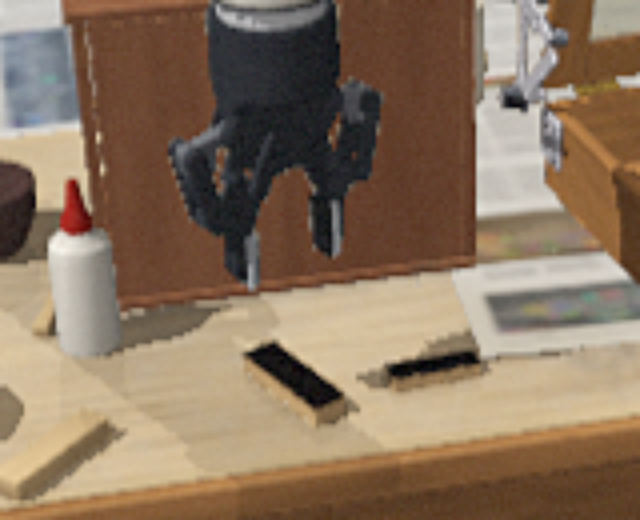

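```bash
python3 - <<'E'
from h import *
# refine pins: local bright maxima
t=cv2.imread('pics/t6.png'); g=t.astype(float)
px=[]
for z in [(473,241),(526,232),(489,330),(542,322)]:
  u,v=(z[0]+.5)/4-.5+290,(z[1]+.5)/4-.5+180; ui,vi=round(u),round(v)
  w=g[vi-2:vi+3,ui-2:ui+3,0]; w=np.clip(w-np.median(w)-10,0,None); yy,xx=np.mgrid[-2:3,-2:3]
  c=(ui+(w*xx).sum()/w.sum(),vi+(w*yy).sum()/w.sum()); px.append(c); print((u,v),c,onz('top',*c,.036).round(4))
Q=np.array([onz('top',*c,.036) for c in px]); m=Q.mean(0); print('mid',m)
dx=((Q[0]-Q[2])+(Q[1]-Q[3]))/2; dy=((Q[0]-Q[1])+(Q[2]-Q[3]))/2; print(np.linalg.norm(dx),np.degrees(np.arctan2(dx[1],dx[0])),np.linalg.norm(dy),np.degrees(np.arctan2(dy[1],dy[0]))-90)
# from box corners at z .075 (outer corners)
for z in [(238,95),(570,60),(627,352),(287,413)]:
  print(onz('top',(z[0]+.5)/4-.5+290,(z[1]+.5)/4-.5+180,.075).round(4))
H=np.array([.718,-.106]);
E
```

```text
(407.875, 239.875) (np.float64(407.811320754717), np.float64(239.9245283018868)) [ 0.6143 -0.1517  0.036 ]
(421.125, 237.625) (np.float64(421.1865671641791), np.float64(238.3134328358209)) [ 0.6179 -0.1869  0.036 ]
(411.875, 262.125) (np.float64(412.2526315789474), np.float64(262.1684210526316)) [ 0.5555 -0.1608  0.036 ]
(425.125, 260.125) (np.float64(425.1948051948052), np.float64(260.0995670995671)) [ 0.5603 -0.1948  0.036 ]
mid [ 0.58700639 -0.17354209  0.036     ]
0.058795316596762556 8.309178788825937 0.03483382202013316 6.842434686343211
[0.7071 0.0015 0.075 ]
[ 0.7257 -0.2131  0.075 ]
[ 0.5363 -0.2401  0.075 ]
[ 0.5021 -0.0241  0.075 ]
```

play_rows(motion=[[[3, 0.1, -0.15, 0], [5.5, 0.1, -0.15, 0], [7.5, 0.1, -0.15, 0], [8.5, 0.1, -0.15, 0], [8.5, 0.1, -0.15, 0]]])

```text
time: 20.08
ee_pos: [0.473, 0.2273, 0.0318]
tool_rot: [1.965, 0.462, -1.965]
ft_force: [-0.6, -0.2, -0.3]
gripper_width: 0.0512
```

play_rows(motion=[[[0, 0, 0, 0], [0, 0, 0, 0], [0, 0, 0, 0], [0, 0, 0, 0], [0, 0, 0, 0], [0, 0, 0, 0]]], grip=1, newtons=40)

```text
time: 20.82
ee_pos: [0.4734, 0.2275, 0.0326]
tool_rot: [1.967, 0.462, -1.963]
ft_force: [-1.1, -1.1, 5.4]
gripper_width: 0.0223
```

play_rows(motion=[[[-1, 0, 0, 0], [-3, 0, 0, 0], [-6, 0, 0, 0], [-10, 0, 0, 0], [-13, 0, 0, 0], [-13, 0, 0, 0]]])

```text
time: 21.58
ee_pos: [0.4741, 0.2278, 0.1642]
tool_rot: [1.971, 0.463, -1.96]
ft_force: [-0.5, 0.1, -1.1]
gripper_width: 0.0223
```

```bash
python3 - <<'E'
from h import *
p,r,s=tool(); print(p,r.round(4),s['ft_force'].round(1),s['gripper_width']);
t,d=snap('top','t7'); P,_=snap('side','s7')
cv2.imwrite('pics/z14.png',cv2.resize(P[150:310,190:350],None,fx=3.7,fy=3.7)[:,:,::-1])
E
```

```text
[0.47412531 0.2278273  0.1642252 ] [[ 4.900e-03  4.449e-01 -8.956e-01]
 [ 2.700e-03 -8.956e-01 -4.449e-01]
 [-1.000e+00 -2.000e-04 -5.500e-03]] [-0.5  0.1 -1.1] 0.02226078194310733
```

View pics/z14.png

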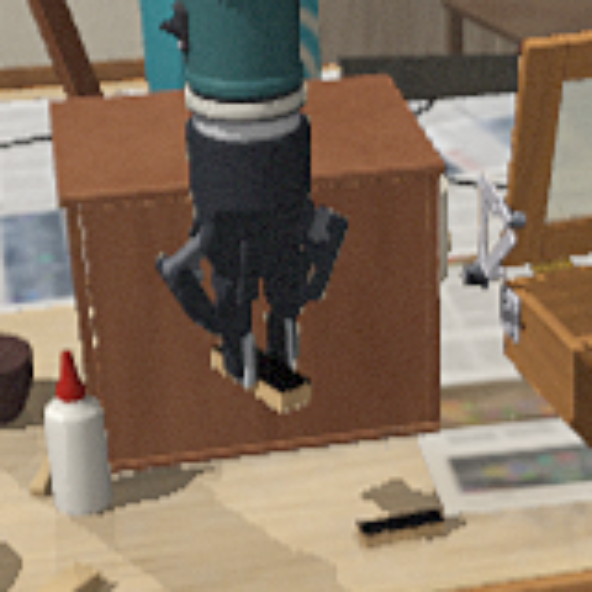

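The strip is held level between the pads, at about (262,375) in the crop, black side up. I'm carrying it round the chest's front to above the free place.

play_rows(motion=[[[-1.5, 3, 1.1, 0], [-3, 7, 2.5, 0], [-3.6, 11, 4, 0], [-3.6, 15, 5.4, 3], [-3.6, 19, 6.9, 6], [-3.6, 22.5, 7.8, 9], [-3.6, 26, 7.8, 12], [-3.6, 30, 7.8, 15], [-3.6, 34, 7.8, 17], [-3.6, 37.5, 7.8, 18.4], [-3.6, 40, 7.8, 18.4], [-3.6, 41, 7.75, 18.4], [-3.6, 41, 7.75, 18.4], [-3.6, 41, 7.75, 18.4]]])

```text
time: 23.42
ee_pos: [0.5854, -0.1726, 0.1974]
tool_rot: [2.147, 0.155, -2.149]
ft_force: [-0.7, 0.2, -0.2]
gripper_width: 0.0225
```

```bash
python3 - <<'E'
from h import *
p,r,s=tool(); print(p,r.round(4),s['ft_force'].round(1),s['gripper_width']);
print(np.degrees(np.arctan2(-r[1,1],-r[0,1]))-90,(r.T@(np.array([.587,-.1735,.08])-p)*100).round(2))
t,d=snap('top','t8'); P,_=snap('side','s8')
cv2.imwrite('pics/z15.png',cv2.resize(P[120:290,280:440],None,fx=3.5,fy=3.5)[:,:,::-1])
cv2.imwrite('pics/z16.png',cv2.resize(t[180:320,320:460],None,fx=4,fy=4)[:,:,::-1])
E
```

```text
[ 0.58540784 -0.17258327  0.19738003] [[-0.0011  0.142  -0.9899]
 [ 0.0012 -0.9899 -0.142 ]
 [-1.     -0.0014  0.001 ]] [-0.7  0.2 -0.2] 0.022503840501931098
8.162209871375794 [11.74  0.13 -0.16]
```

View pics/z15.png

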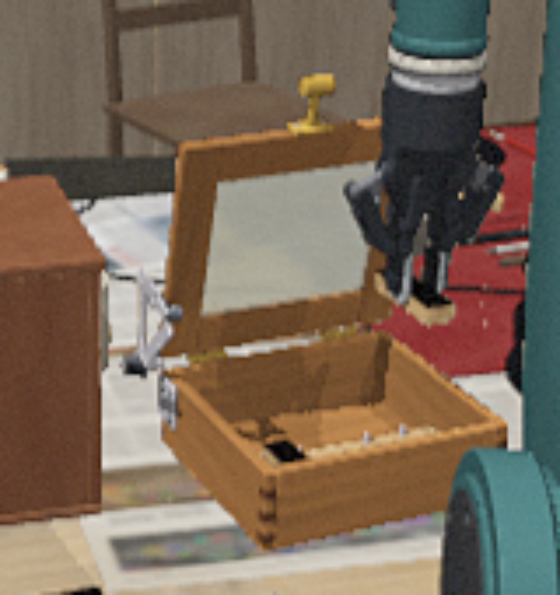

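View pics/z16.png

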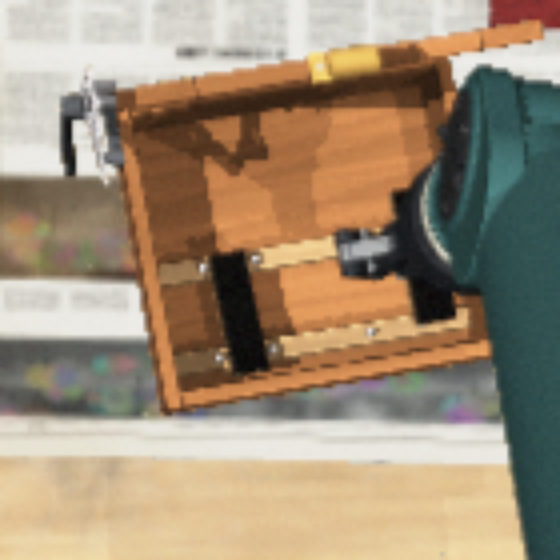

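```bash
python3 - <<'E'
from h import *
for z in [(368,437),(403,430)]: print(onz('side',(z[0]+.5)/3.5-.5+280,(z[1]+.5)/3.5-.5+120,.036).round(4))
# gripped strip front end: black region in top image around (435,305)/4
z=np.load('pics/t8.npz')['p'].astype(int); m=(z.max(-1)<45).astype(np.uint8)
M=np.zeros_like(m); M[249:262,418:436]=m[249:262,418:436]
v,u=np.nonzero(M); print(u.min(),u.max(),v.max())
zz=.1974-.0326+.016
for a in range(250,262):
  w=np.nonzero(M[a])[0]
  if len(w): print(a,w.min(),w.max(), onz('top',w.min()-.5,a,zz).round(4),onz('top',w.max()+.5,a,zz).round(4))
p,r,s=tool(); bx=np.array([.99,.1415,0]); print('pred front end',p-bx*.04)
E
```

```text
[ 0.6083 -0.1517  0.036 ]
[ 0.6131 -0.1853  0.036 ]
422 435 260
250 423 433 [ 0.5702 -0.1625  0.1808] [ 0.5696 -0.1882  0.1808]
251 423 435 [ 0.5678 -0.1624  0.1808] [ 0.5672 -0.1927  0.1808]
252 423 435 [ 0.5654 -0.1623  0.1808] [ 0.5648 -0.1926  0.1808]
253 423 435 [ 0.5631 -0.1621  0.1808] [ 0.5625 -0.1925  0.1808]
254 423 432 [ 0.5607 -0.162   0.1808] [ 0.5603 -0.1854  0.1808]
255 424 432 [ 0.5583 -0.1643  0.1808] [ 0.5579 -0.1853  0.1808]
256 424 432 [ 0.556  -0.1642  0.1808] [ 0.5556 -0.1852  0.1808]
257 424 433 [ 0.5536 -0.1641  0.1808] [ 0.5532 -0.1874  0.1808]
258 424 433 [ 0.5513 -0.1639  0.1808] [ 0.5508 -0.1873  0.1808]
259 424 431 [ 0.5489 -0.1638  0.1808] [ 0.5486 -0.1825  0.1808]
260 425 425 [ 0.5466 -0.1661  0.1808] [ 0.5465 -0.1684  0.1808]
pred front end [ 0.54601692 -0.17849327  0.19763094]
```

play_rows(motion=[[[3, 0.15, -0.05, 0], [6, 0.15, -0.05, 0], [9, 0.15, -0.05, 0], [11, 0.15, -0.05, 0], [12.2, 0.15, -0.05, 0], [12.2, 0.15, -0.05, 0]]])

```text
time: 24.28
ee_pos: [0.5865, -0.1756, 0.0751]
tool_rot: [2.148, 0.152, -2.15]
ft_force: [0.3, 0.8, -0.9]
gripper_width: 0.0227
```

```bash
python3 - <<'E'
from h import *
p,r,s=tool(); print(p,r.round(4),s['ft_force'].round(1),s['gripper_width']);
t,d=snap('top','t9'); P,_=snap('side','s9')
cv2.imwrite('pics/z17.png',cv2.resize(P[190:270,340:440],None,fx=6,fy=6,interpolation=cv2.INTER_CUBIC)[:,:,::-1])
cv2.imwrite('pics/z18.png',cv2.resize(t[220:290,380:450],None,fx=8,fy=8,interpolation=cv2.INTER_CUBIC)[:,:,::-1])
E
```

```text
[ 0.5864503  -0.17555338  0.07514142] [[-1.000e-03  1.402e-01 -9.901e-01]
 [ 3.000e-04 -9.901e-01 -1.402e-01]
 [-1.000e+00 -4.000e-04  9.000e-04]] [ 0.3  0.8 -0.9] 0.0227420627994332
```

View pics/z17.png

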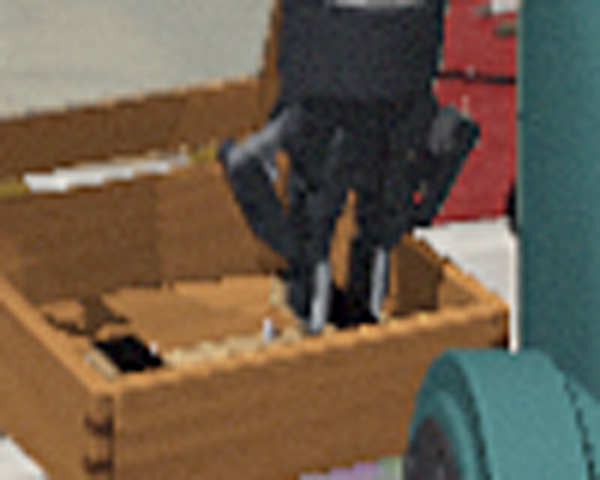

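View pics/z18.png

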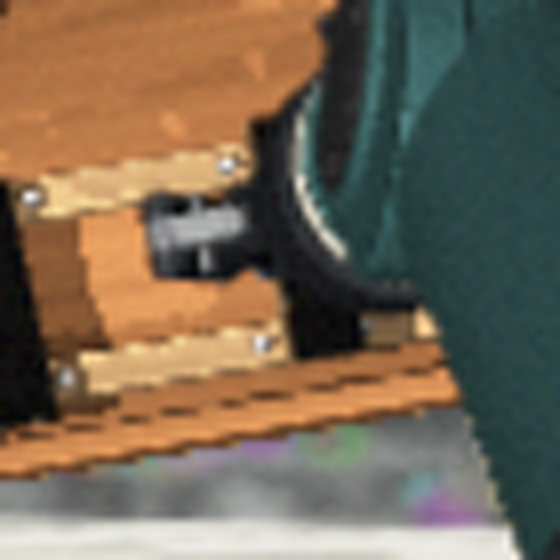

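```bash
python3 - <<'E'
from h import *
g=np.load('pics/t9.npz')['p'].astype(int)
f=lambda x,o:(x+.5)/8-.5+o
by=np.array([-.1400,.9901,0]); 
p,r,s=tool()
for v in range(257,266): print(v,g[v,408:428].sum(-1)//3)
pin=onz('top',f(265,380),f(342,220),.036); print('pin',pin,'boxy rel TCP',(pin-p)@by)
for a,b in [(285,300),(290,340),(297,355),(360,340)]:
  q=onz('top',f(a,380),f(b,220),.0585); print(q.round(4),((q-p)@by).round(4))
E
```

```text
257 [135 137 136 137 135 133 127  80  30  15  18  15  22  21  21  24  21  22
  31  29]
258 [133 130 133 129 132 126 129  97  31  13  13  17   9  14  18  23  22  19
  27  19]
259 [131 131 132 131 134 132 128  79  22  13  14  10  13  11  15  11  15  61
  64  63]
260 [132 130 121 101  99 141 169  97  25  13  14  15  18   8  13  14  10  85
  91  88]
261 [198 195 175 165 165 169 177 108  36  16  16  13  13  14  10  15  10  47
  82  90]
262 [185 185 178 161 232 141 110 129  49  13  17  14  14  14  15  16   7  43
  87  94]
263 [175 176 175 163 202 120 161 153  65  16  14  14  16  15  10  16  18  35
  59  57]
264 [172 170 171 171 182 168 178 156  79  23  18  32  38  41  59  62  84 104
 109 105]
265 [178 176 171 182 157 125 109  99 103  82  91 102 104 107 110 108 115 116
 116 116]
pin [ 0.55514608 -0.16193396  0.036     ] boxy rel TCP 0.01836233728991174
[ 0.5665 -0.1653  0.0585] 0.0135
[ 0.5535 -0.1663  0.0585] 0.0143
[ 0.5487 -0.1683  0.0585] 0.0129
[ 0.5531 -0.1887  0.0585] -0.0079
```

play_rows(motion=[[[0, 0.17, 0, 0], [0.4, 0.17, 0, 0], [0.8, 0.17, 0, 0], [1.1, 0.17, 0, 0], [1.1, 0.17, 0, 0]]])

```text
time: 25.0
ee_pos: [0.5866, -0.1774, 0.0642]
tool_rot: [2.148, 0.151, -2.15]
ft_force: [-0.7, 0.3, -1.2]
gripper_width: 0.0228
```

```bash
python3 - <<'E'
from h import *
p,r,s=tool(); print(p,s['ft_force'].round(1),s['gripper_width']);
t,d=snap('top','t10'); P,_=snap('side','s10')
cv2.imwrite('pics/z20.png',cv2.resize(t[220:290,380:450],None,fx=8,fy=8,interpolation=cv2.INTER_CUBIC)[:,:,::-1])
E
```

```text
[ 0.58661471 -0.17742481  0.064155  ] [-0.7  0.3 -1.2] 0.022761590260664797
```

View pics/z20.png

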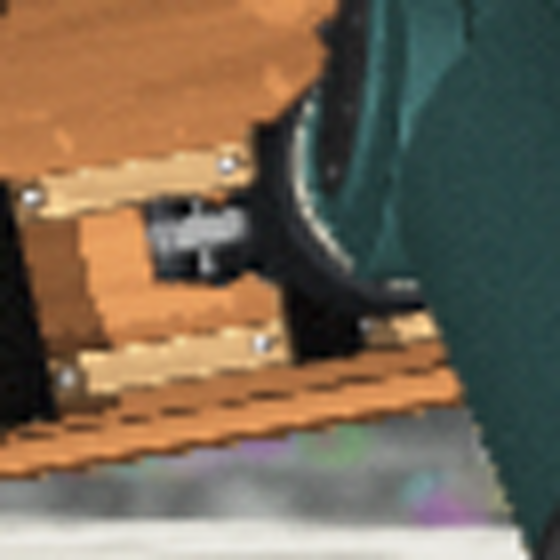

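```bash
python3 - <<'E'
from h import *
g=np.load('pics/t10.npz')['p'].astype(int)
f=lambda x,o:(x+.5)/8-.5+o
by=np.array([-.1400,.9901,0]); p,r,s=tool()
for v in range(256,266): print(v,g[v,410:430].sum(-1)//3)
for a,b in [(265,342),(367,325),(229,163)]:
  q=onz('top',f(a,380),f(b,220),.036); print('pin',q.round(4),((q-p)@by).round(4))
for u,v in [(416.1,262),(424.5,262),(415.6,258)]:
  q=onz('top',u,v,.0475); print(q.round(4),((q-p)@by).round(4))
E
```

```text
256 [136 136 138 135 120  44  16  15  25  26  27  26  29  30  33  49  51  50
  63  73]
257 [136 132 132 134 130  50  15  10  11  21  21  20  25  26  23  26  37  39
  40  47]
258 [131 132 129 130 129  53  12  13  11  12  12  20  24  24  25  22  22  24
  26  26]
259 [128 130 131 128 128  69  21  15  12   6  12  21  14  17  18  37  45  35
  46  79]
260 [121  97 101 142 172  90  23  17   9  18  16  15  13  13  19 113  97  86
  83 160]
261 [175 161 165 170 172 110  38  13  11  11  11  18  13  10   8  63  84  92
  93 111]
262 [176 162 231 144 113 116  46  16  15  12  13  13  11  17  17  44  90  95
  93  95]
263 [174 160 199 119 159 139  57  15  12  12  11  13  15  10  12  36  59  58
  58  59]
264 [170 167 179 170 178 155  78  24  11  16  10  24  36  30  60  99 106 105
 107 109]
265 [172 185 156 124 107 111  74  41  65  78  91 105 110 106 109 115 117 116
 110 112]
pin [ 0.5551 -0.1619  0.036 ] 0.0198
pin [ 0.56   -0.1954  0.036 ] -0.014
pin [ 0.6143 -0.1527  0.036 ] 0.0207
[ 0.5547 -0.1689  0.0475] 0.013
[ 0.5543 -0.1906  0.0475] -0.0084
[ 0.5651 -0.1681  0.0475] 0.0123
```

The strip now sits midway between the front pins, about 1 mm off at most. I'm lowering it.

play_rows(motion=[[[0.15, 0, 0, 0], [0.25, 0, 0, 0], [0.25, 0, 0, 0]]])

```text
time: 25.48
ee_pos: [0.5869, -0.1775, 0.062]
tool_rot: [2.148, 0.151, -2.149]
ft_force: [0.2, -0.2, -0.2]
gripper_width: 0.0224
```

play_rows(motion=[[[0.1, 0, 0, 0], [0.1, 0, 0, 0]]])

```text
time: 25.72
ee_pos: [0.5869, -0.1775, 0.061]
tool_rot: [2.148, 0.151, -2.149]
ft_force: [-0.7, 0.2, -0.1]
gripper_width: 0.0224
```

play_rows(motion=[[[0.1, 0, 0, 0], [0.1, 0, 0, 0]]])

```text
time: 25.98
ee_pos: [0.587, -0.1775, 0.0607]
tool_rot: [2.149, 0.151, -2.149]
ft_force: [-0.8, -0.2, 4.3]
gripper_width: 0.0224
```

play_rows(motion=[[[0.1, 0, 0, 0], [0.1, 0, 0, 0]]])

```text
time: 26.22
ee_pos: [0.587, -0.1776, 0.0607]
tool_rot: [2.149, 0.151, -2.149]
ft_force: [-3.7, 1.1, 11.7]
gripper_width: 0.0225
```

Contact came at TCP z 0.0607, so the underside is at about 28 mm, level with the battens. I'm unloading and opening a little.

play_rows(motion=[[[-0.15, 0, 0, 0], [-0.15, 0, 0, 0]]])

```text
time: 26.48
ee_pos: [0.5871, -0.1776, 0.0607]
tool_rot: [2.149, 0.151, -2.148]
ft_force: [-0.9, -0.5, 2.6]
gripper_width: 0.0228
```

play_rows(motion=[[[0, 0, 0, 0], [0, 0, 0, 0], [0, 0, 0, 0], [0, 0, 0, 0]]], grip=0.15)

```text
time: 26.98
ee_pos: [0.5869, -0.1775, 0.0604]
tool_rot: [2.148, 0.151, -2.149]
ft_force: [1.0, 0.2, 0.4]
gripper_width: 0.036
```

play_rows(motion=[[[-0.5, 0, 0, 0], [-1.5, 0, 0, 0], [-4, 0, 0, 0], [-8, 0, 0, 0], [-12, 0, 0, 0], [-15, 0, 2, 0], [-16, 0, 7, 0], [-16, 0, 12, 0], [-16, 0, 12, 0]]])

```text
time: 28.1
ee_pos: [0.4628, -0.1951, 0.221]
tool_rot: [2.146, 0.147, -2.155]
ft_force: [0.3, 0.3, 0.4]
gripper_width: 0.0363
```

```bash
python3 - <<'E'
from h import *
p,r,s=tool(); print(p,s['ft_force'].round(1),s['gripper_width'],s['time']);
t,d=snap('top','t11'); P,_=snap('side','s11')
cv2.imwrite('pics/z21.png',cv2.resize(t[180:300,330:460],None,fx=5,fy=5,interpolation=cv2.INTER_CUBIC)[:,:,::-1])
cv2.imwrite('pics/z22.png',cv2.resize(P[140:280,300:440],None,fx=4,fy=4,interpolation=cv2.INTER_CUBIC)[:,:,::-1])
E
```

```text
[ 0.46280966 -0.19509897  0.22102756] [0.3 0.3 0.4] 0.036310648836849035 28.1
```

View pics/z21.png

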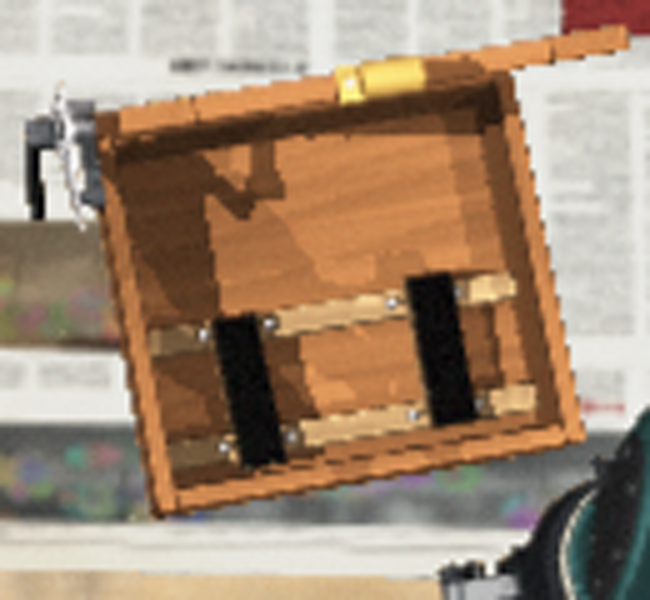

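View pics/z22.png

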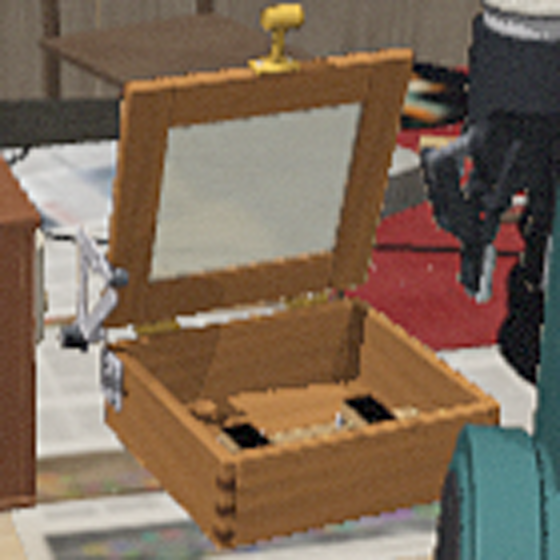

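```bash
python3 - <<'E'
from h import *
g=np.load('pics/t11.npz')['p'].astype(int)
bx=np.array([.9903,.139,0]); by=np.array([-.139,.9903,0])
for box in ((368,390,240,276),(408,428,230,268)):
  m=(g.max(-1)<45).astype(np.uint8); M=np.zeros_like(m); x0,x1,y0,y1=box; M[y0:y1,x0:x1]=m[y0:y1,x0:x1]
  cs,_=cv2.findContours(M,cv2.RETR_EXTERNAL,cv2.CHAIN_APPROX_NONE); c=max(cs,key=cv2.contourArea)
  v,u=np.nonzero(cv2.drawContours(np.zeros_like(m),[c],0,1,-1)); Q=np.array([onz('top',a,b,.044) for a,b in zip(u,v)])
  e=np.linalg.eigh(np.cov(Q[:,:2].T)); print(Q.mean(0).round(4),np.degrees(np.arctan2(*e[1][::-1,1]))%180,np.sqrt(12*e[0]))
  q=Q.mean(0)-np.array([.58700639,-.17354209,.044]); print('rel rest',q@bx,q@by)
f=lambda x,o:(x+.5)/5-.5+o
for nm,pl in (('free',[(392,302),(462,294),(415,414),(484,405)]),('nbr',[(205,335),(270,323),(224,447),(292,437)])):
  P=np.array([onz('top',f(a,330),f(b,180),.036) for a,b in pl]); print(nm,P.round(4).tolist(),P.mean(0).round(4))
E
```

```text
[ 0.5678 -0.0746  0.044 ] 10.5068799399194 [0.02281107 0.07707645]
rel rest -0.0052455174838755576 0.10060340025646697
[ 0.5875 -0.1759  0.044 ] 7.888808335128289 [0.02213198 0.07788527]
rel rest 0.00011916698217206128 -0.0023720840813318098
free [[0.6141, -0.1522, 0.036], [0.6176, -0.189, 0.036], [0.5549, -0.1617, 0.036], [0.5589, -0.1978, 0.036]] [ 0.5864 -0.1752  0.036 ]
nbr [[0.5986, -0.0536, 0.036], [0.6043, -0.0878, 0.036], [0.5397, -0.0616, 0.036], [0.5442, -0.0972, 0.036]] [ 0.5717 -0.075   0.036 ]
```

```bash
python3 -c "
from h import *
s=readout.sense(); print(s['time'],abs(s['joint_velocities']).max(),s['ft_force'])
print(ticket.hand_in())"
```

```text
28.2 0.043104423145708136 [0.73520662 0.11121708 0.74333443]
the job is handed in; nothing more can be done
None
```

The lid is standing open on its catch and the test strip is on the free place of the rack. I handed the job in at about 28 s of the 72 s allowed; the hand-in gives no verdict.

**Lid:** I lifted it by the pull, and felt the stop at about 1.45 rad by my own hinge estimate, pressing with about 6 N. On the way back the catch took the load, giving about 6 N of resistance near 1.38 rad. I let go there, and the lid was still standing in the last pictures.

**Strip:** It touched down at batten height, 28 mm above the table, and I let it go there. In the last top view it lies black side up, about 1 mm from the middle of the four pins, with its direction within about 0.3° of the box's.

**Lever and other things:** The clamp lever's tip is in the same place in the first and last top views, within a fraction of a pixel (about 1 mm). I did not measure the bystanders again; nothing I did touched or came close to them.

**Disagreements:**
- The side camera put points up to 5 mm nearer in x than the top view. I used the top view.
- The strip's position seen by the camera differed from the arm's own reading by 1.5 to 3 mm across the place. I corrected for this from the pins before setting it down.
- The neighbouring strip lies about 4 mm further forward between its own pins, so the two strips are not exactly alike along their length.

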